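Open the filter hatch of the countertop water filter

TASK

Open the water filter for a cartridge change: press the snap tab on its deck all the way down with a fingertip, then push the released cover along its channel, off its seat and onto the deck, until the filter well is completely uncovered. Only press and push: do not pinch, lift or carry anything, and leave the salt shaker, the spice jar and the mug standing where they are.

Things in the scene. Friction and masses are not known exactly. Their poses are not given: they have to be found in the camera images.
- filter_unit: Low white plastic water-filter unit, 252 x 136 x 59 mm, fixed. Origin on the worktop under its middle, z up, +x = the way the cover slides open (end with two hose ports). Deck 42 mm above the worktop: rear half has the well under the cover, front half is the parking deck with the tab. Lipped channel walls (59 mm high, lips 54 mm from the middle line) hold the cover down; back stop 53 mm high, end stop in front.
- well (a point): Centre of the square filter well's mouth (76 x 76 mm, hidden under the cover at the start), at deck height, 62 mm from the unit's origin towards -x; axes as the unit's.
- tab_top (a point): Point to press on the snap tab: middle of its ridged top, 78 mm in front (+x) of point well, 55 mm above the worktop at the start. The tab is a grey ridged pad, 36 mm along the slide direction, 40 mm wide, on the middle line just in front of the cover; standing 13 mm above the deck it blocks the cover.
- tab (a joint): Travel of the snap tab in m: 0 = up (cover blocked), 0.011 = fully down against its stop, top 2 mm above the deck. It moves straight down under about 5 N and stays where it is left. From 0.0085 on, the cover can pass over it.
- cover_center (a point): Middle of the grey cover, axes as the unit's. A loose 0.25 kg block, 98 mm along the slide, 104 mm wide, top 87 mm above the worktop, with a thin flange (6 mm out all round) that runs on rails under the lips. At the start it is right above point well; it slides easily up to 124 mm towards +x, to the end stop. After 93 mm the well is clear.
- cover_back (a point): Middle of the cover's upright rear wall, the face to push, 70 mm above the worktop, 49 mm behind cover_center. Above the flange (53 mm over the worktop) the wall is free for a fingertip coming from behind and above.
- salt: Salt shaker, 44 mm wide, 90 mm high, loose, beside the unit on its +y side. Origin at the centre of its underside. Leave alone.
- spice_jar: Spice jar with black cap, 45 mm wide, 105 mm high, loose, beside the unit on its +y side. Origin at the centre of its underside. Leave alone.
- mug: Mug with handle, 92 x 127 mm, 95 mm high, loose, to the left of the unit. Origin at the centre of its underside. Leave alone.
- cover: The whole grey cover (see cover_center). Origin at the centre of its underside, 47 mm above the worktop, 20 mm below cover_center; axes as the unit's.
Things that resemble listed ones, but are neither listed nor needed, are in the scene too. Of the things that look like the cover, the middle-sized one is meant.

How it is judged:
By the outcome, as a careful person would: the job done as asked, in the order asked, and still so for the second after the job is handed in, with the robot touching nothing.
It also fails if it takes over 40 s, if anything falls off the work surface, if the arm or the gripper's body presses on something with over 40 N, if the wrist force passes 120 N, or if a joint passes its speed limit or range.

ROBOT

A 7-joint arm with a two-finger parallel gripper is mounted at the origin on the work surface; the furniture and walls round the work are solid. World frame = base frame: x ahead of the robot, y to its left, z up, the work surface at z = 0. Lengths are in m, angles in rad, forces in N, time in s.
With the tool pointing down it reaches from about 0.4 to 0.85 m from the base axis. Payload 4.5 kg.
Tool frame: the origin (TCP) lies at the very end of the fingers, on their centre line; the grasp point (between the pads) lies 19 mm behind it (tcp_to_grasp is the z of the grasp point in the tool frame, in m); z points along the fingers, y is the line along which they close (so a half turn about z gives the same grasp; the last joint's range is limited). The gripper opens to 88 mm and grips with 3 to 60 N. Pads are 18 mm wide; open, the fingers measure 123 mm over their backs; the gripper's body (75 mm by 187 mm) begins 45 mm behind the grasp point.
Start: joints at [-1.247, 0.689, -0.195, 1.565, 0.157, 0.902, -0.215], TCP at [0.179, 0.599, 0.239] pointing down, gripper open.
Joint ranges: [-3.01, 3.01], [-0.46, 2.08], [-1.47, 1.51], [0.13, 2.56], [-1, 4.14], [0.04, 2.09], [-2.66, 2.66]. Speed limits (rad/s): [2.57, 2.57, 3.14, 3.14, 3.14, 3.14, 3.14].

INTERFACE

Orientations are given as a unit quaternion [x, y, z, w].
In Python, from plant import * gives the robot as it stands. The module is installed in compiled form; this text tells all that it offers.
- The arm moves only by the shell command python3 -m jog 'ROWS' [OPENING] [FORCE]. ROWS is JSON, a list that holds one entry, the list of rows, each a list of 6 numbers: the shift along the tool's x, y, z in m, then the turn, a rotation vector about the tool's x, y, z in rad. In form: [[[dx, dy, dz, ax, ay, az], ...]]. A call has 1 to 12 rows; each row shifts and turns the commanded pose from where the row before left it, along the tool's axes as they then stand; what a row does not reach is not made up. A row lasts 1/8 s, in which the tool goes at most 62.5 mm and 10.7 degrees, less where a joint would pass 70% of its speed; a pose out of reach is approached as far as the arm can. A call with a gripper value outside its range is refused whole. OPENING is the finger opening in m, from 0 to 0.0881, set as the call begins (- or left out, the last holds). The fingers move at their own pace and stop on an object; FORCE is the grip in N (left out, the last holds). Time passes only in rows, so rows that do not move let the fingers close. It gives the time, the measured TCP pose, the force, the opening and the grip force at its end, in the units of the state.
- get_state(): the state, without advancing time (a new reading comes with each control period).
- snapshot(name): name is "scene" or "top"; returns a dict with "frame" (480x640x3 uint8, red, green, blue), "mtx" (3x3 intrinsics, pixels), "D" ([k1, k2, p1, p2, k3] as OpenCV has them; the pictures are not rectified), "xyz" and "orientation" of the camera in the world. Camera axes: x right, y down, z forward; pixel columns grow to the right and rows downward; lengths in m; the calibration is good to about 2 mm. A picture is of the moment at which its call begins. There is no depth.
- finish_job(): hands the job in; it is judged then, once.
The state is a dict: "clock": time; "q": joint angles; "qd": joint speeds; "joint_torque": joint torques, N m; "tool_pos": TCP position; "eef_rot": TCP orientation; "contact_force": force on the tool from outside, world axes, zero at the start; "moment": the same for the moment, N m; "opening": opening from 0.0 (shut) to 1.0 (fully open); "finger_force": force on a finger pad.
Only numpy, scipy, OpenCV 4.12 (cv2) and the standard library are available. Lean on these libraries where they do the work, as an engineer would, in place of code of your own. Each camera call takes 0.05 s, during which the arm holds its last target. There are 200 camera calls.

## Working session

There is one attempt and no reset: what is moved stays moved. The work goes in short steps, Python scripts to look and compute and a shell command to move; the robot and the scene stay as the last step left them, time stands still between calls to the robot, and variables do not carry over. Pictures are saved under pics/ and viewed, at most 10 in all, crops included, and the job is handed in when it is done.

```bash
mkdir -p pics; python3 - <<'E'
from plant import *
import cv2,json,numpy as np
for n in("scene","top"):
    s=snapshot(n); cv2.imwrite(f"pics/{n}0.png",s["frame"][:,:,::-1])
    print(n,{k:np.round(v,4).tolist() for k,v in s.items() if k!="frame"})
print(get_state())
E
```

```text
scene {'mtx': [[562.5073, 0.0, 324.5318], [0.0, 562.5073, 235.2797], [0.0, 0.0, 1.0]], 'D': [-0.1509, 0.0, 0.0, 0.0, 0.0], 'xyz': [1.4462, -0.1464, 0.9053], 'orientation': [0.7199, 0.5466, -0.2533, -0.3447]}
top {'mtx': [[582.3289, 0.0, 312.5692], [0.0, 582.3289, 230.2537], [0.0, 0.0, 1.0]], 'D': [-0.0267, 0.0, 0.0, 0.0, 0.0], 'xyz': [0.288, 0.1368, 1.3638], 'orientation': [-0.6985, 0.7128, -0.0387, 0.0503]}
{'clock': 0.1, 'q': array([-1.24717922,  0.68989563, -0.19454905,  1.56622679,  0.1573    ,
        0.90247938, -0.21507782]), 'qd': array([-0.00038321, -0.00029118,  0.00042788, -0.00354226,  0.00111247,
        0.00088728,  0.00079812]), 'joint_torque': array([-3.36335957e-03, -5.28495669e+01, -1.27158534e+00, -1.53837240e+01,
       -5.25798183e-02,  1.97923255e-03,  5.27826376e-05]), 'tool_pos': array([0.17847672, 0.59839476, 0.23799728]), 'eef_rot': array([ 1.44342908e-01,  9.89527398e-01, -8.05510068e-04, -6.85788867e-05]), 'contact_force': array([ 0.07852667,  0.04630022, -0.62820792]), 'moment': array([ 0.05885653, -0.04083789,  0.00090593]), 'finger_force': 0.0, 'opening': 1.0017819422951573}
```

View pics/scene0.png

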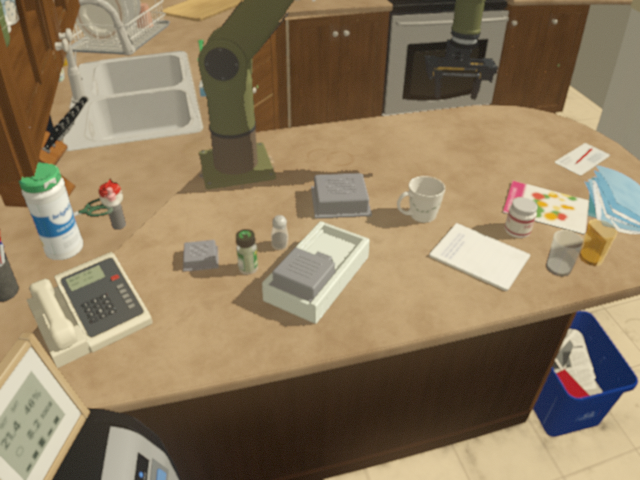

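View pics/top0.png

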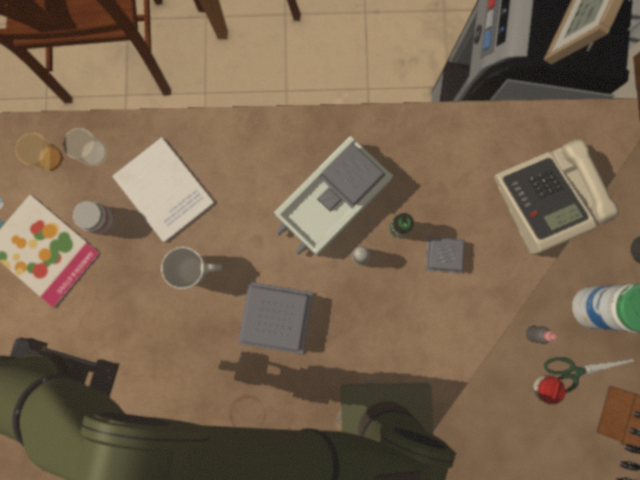

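The scene picture shows the unit around (318,270). In the top picture it lies around (335,195), with the cover at its upper right (357,173) and the tab at (331,199). The +x end, with the hose ports, is at lower left (290,235). Next I'll enlarge both views.

```bash
python3 - <<'E'
import cv2
a=cv2.imread("pics/top0.png")[125:265,265:425]; cv2.imwrite("pics/topc.png",cv2.resize(a,None,fx=5,fy=4.2857142857 and 5,interpolation=3)[:600])
a=cv2.imread("pics/scene0.png")[215:325,255:385]; cv2.imwrite("pics/scenec.png",cv2.resize(a,None,fx=5,fy=5,interpolation=3))
E
```

```text
(no output)
```

View pics/topc.png

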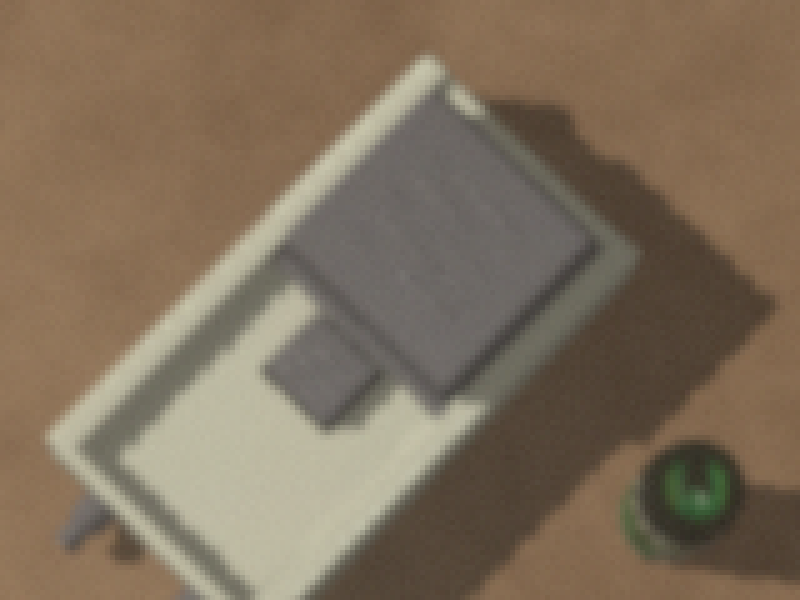

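View pics/scenec.png

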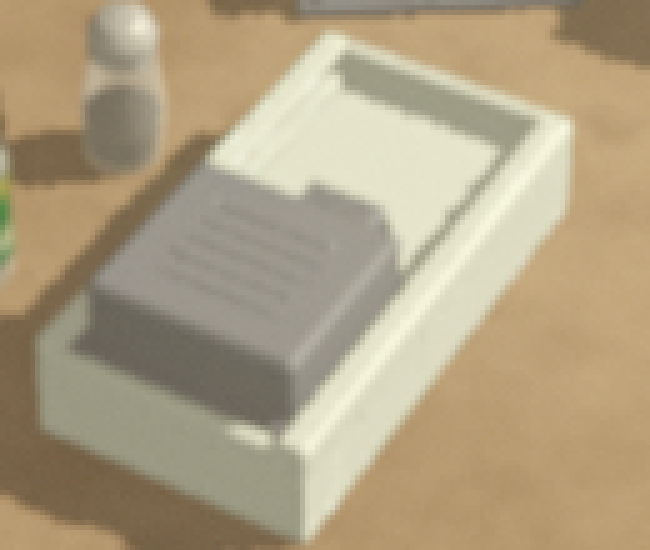

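The top crop shows cover top corners at (435,90), (600,243), (440,398) and (287,248), and unit wall corners at (430,55), (638,250) and (48,435). The scene crop shows wall corners at (305,447), (38,340), (575,120) and (330,32), and cover top corners at (292,365), (92,288) and (208,165). I'll fit the pose to both views.

```bash
cat > h.py <<'E'
import numpy as np,cv2
from scipy.spatial.transform import Rotation as R
from plant import *
def proj(s,P):
    r=R.from_quat(s["orientation"]).inv()
    return cv2.projectPoints(np.atleast_2d(P).astype(float),r.as_rotvec(),-r.apply(np.array(s["xyz"])),np.array(s["mtx"]),np.array(s["D"]))[0][:,0]
def U(p,P): # unit->world
    P=np.atleast_2d(P); c,s=np.cos(p[2]),np.sin(p[2])
    return np.c_[p[0]+c*P[:,0]-s*P[:,1],p[1]+s*P[:,0]+c*P[:,1],P[:,2]]
E
cat > fit.py <<'E'
from h import *
from scipy.optimize import least_squares
T=snapshot("top");S=snapshot("scene")
a,b=.126,.068
w=[[-a,-b,.059],[-a,b,.059],[a,-b,.059],[a,b,.059]]
c=[[-.111,-.052,.087],[-.111,.052,.087],[-.013,-.052,.087],[-.013,.052,.087]]
tp=np.array(w[:3]+c); tu=[(430,55),(638,250),(48,435),(435,90),(600,243),(287,248),(440,398)]
sp=np.array(w+c[:2]+c[3:]); su=[(305,447),(38,340),(575,120),(330,32),(292,365),(92,288),(208,165)]
tu=(np.array(tu)+.5)/5-.5+[265,125]; su=(np.array(su)+.5)/5-.5+[255,215]
f=lambda p:np.r_[proj(T,U(p,tp))-tu,proj(S,U(p,sp))-su].ravel()
r=least_squares(f,[.6,.1,2.3],loss="soft_l1"); print(r.x.round(4),np.degrees(r.x[2])); print(f(r.x).reshape(-1,2).round(1).tolist())
np.save("pose.npy",r.x)
print(U(r.x,[[.016,0,.055],[-.111,0,.070],[-.062,0,.087]]).round(4))
st=get_state();print(st["tool_pos"],R.from_quat(st["eef_rot"]).as_matrix().round(3))
E
python3 fit.py
```

```text
[0.5352 0.1093 2.3422] 134.20009709330316
[[-0.7, -0.1], [0.5, 1.4], [-1.8, 0.8], [-0.7, -1.3], [-0.3, -0.2], [-1.6, -2.5], [1.1, -0.3], [0.2, 1.6], [-0.7, -0.5], [0.5, -0.1], [-0.3, -0.6], [-0.2, 1.1], [-2.1, -1.1], [-0.8, -2.1]]
[[0.5241 0.1207 0.055 ]
 [0.6126 0.0297 0.07  ]
 [0.5785 0.0648 0.087 ]]
[0.17849569 0.59859838 0.23823084] [[-0.958  0.286 -0.   ]
 [ 0.286  0.958 -0.001]
 [-0.    -0.001 -1.   ]]
```

The fit is good to about 2 mm: yaw 134.2°, tab at (0.524, 0.121), both within reach. I'll close the fingers, then turn the tool so that y lies along the slide. That keeps the gripper body clear of the jar and shaker.

```bash
python3 -m jog '[[[0,0,0,0,0,-0.177],[0,0,0,0,0,-0.177],[0,0,0,0,0,-0.177],[0,0,0,0,0,-0.177],[0,0,0,0,0,-0.177],[0,0,0,0,0,-0.176]]]' 0 10
python3 -m jog '[[[0.007,-0.048,0,0,0,0],[0.007,-0.048,0,0,0,0],[0.007,-0.048,0,0,0,0],[0.007,-0.048,0,0,0,0],[0.007,-0.048,0,0,0,0],[0.007,-0.048,0,0,0,0],[0.007,-0.048,0,0,0,0],[0.007,-0.048,0,0,0,0],[0.007,-0.048,0,0,0,0],[0.007,-0.048,0,0,0,0],[0.007,-0.048,0,0,0,0],[0.007,-0.048,0,0,0,0]]]'
cat > st.py <<'E'
from h import *
p=np.load("pose.npy");s=get_state();M=R.from_quat(s["eef_rot"]).as_matrix();t=s["tool_pos"]
print("t",s["clock"],"tcp",t.round(4),"F",np.round(s["contact_force"],1),"op",round(s["opening"],3))
for n,q in dict(press=[.021,0,.10],back=[-.111-.035,0,.065]).items(): print(n,(M.T@(U(p,[q])[0]-t)).round(4))
c,sn=np.cos(p[2]),np.sin(p[2]);d=t[:2]-p[:2];print("in unit",(c*d[0]+sn*d[1]).round(4),(-sn*d[0]+c*d[1]).round(4));print(M.round(3).tolist())
E
python3 st.py
```

```text
clock: 0.95
tool_pos: [0.1787, 0.5987, 0.2385]
eef_rot: [-0.379, 0.925, -0.0, -0.0]
contact_force: [-0.5, -0.3, 1.1]
opening: 0.34
finger_force: 0.0
clock: 2.45
tool_pos: [0.5207, 0.1259, 0.2387]
eef_rot: [-0.376, 0.927, 0.0, 0.0]
contact_force: [1.4, 0.8, -0.0]
opening: 0.005
finger_force: 0.0
t 2.45 tcp [0.5207 0.1259 0.2387] F [ 1.4  0.8 -0. ] op 0.005
press [ 0.0011 -0.0011  0.1387]
back [ 0.0011 -0.1681  0.1737]
in unit 0.0221 -0.0011
[[-0.717, -0.697, -0.0], [-0.697, 0.717, 0.0], [-0.0, 0.0, -1.0]]
```

```bash
python3 -m jog '[[[0.001,0,0.05,0,0,0],[0,0,0.05,0,0,0],[0,0,0.05,0,0,0],[0,0,0.014,0,0,0],[0,0,0,0,0,0]]]'
python3 st.py; python3 - <<'E'
from h import *
a=snapshot("top")["frame"][125:265,265:425,::-1]; b=snapshot("scene")["frame"][195:335,250:390,::-1]
cv2.imwrite("pics/c1.png",cv2.resize(np.hstack([a,b]),None,fx=2.6,fy=2.6,interpolation=3))
E
```

```text
clock: 3.08
tool_pos: [0.5191, 0.1269, 0.0747]
eef_rot: [-0.376, 0.927, -0.0, -0.0]
contact_force: [0.3, 0.7, -0.4]
opening: 0.008
finger_force: 0.0
t 3.075 tcp [0.5191 0.1269 0.0747] F [ 0.3  0.7 -0.4] op 0.008
press [ 0.0007 -0.0029 -0.0253]
back [ 0.0007 -0.1699  0.0097]
in unit 0.0239 -0.0007
[[-0.717, -0.697, -0.001], [-0.697, 0.717, -0.0], [0.001, 0.0, -1.0]]
```

View pics/c1.png

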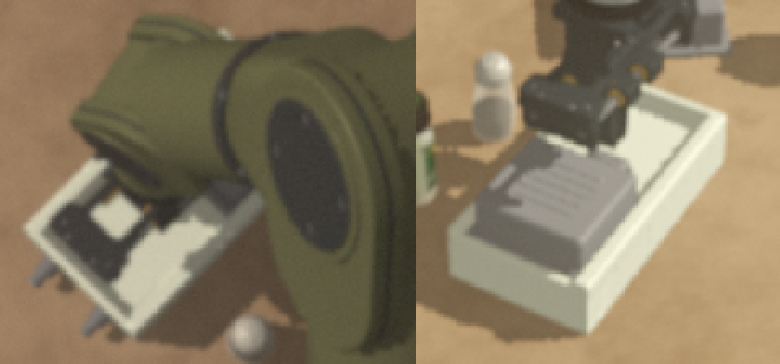

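The right half shows the fingertip at about (595,148), just in front of the cover on the middle line, and the cover has not moved. Now I'll press.

```bash
python3 -m jog '[[[0,-0.003,0.005,0,0,0],[0,0,0.005,0,0,0],[0,0,0.005,0,0,0],[0,0,0.004,0,0,0],[0,0,0.003,0,0,0],[0,0,0.003,0,0,0],[0,0,0,0,0,0]]]'; python3 st.py
```

```text
clock: 4.05
tool_pos: [0.5211, 0.1246, 0.0495]
eef_rot: [-0.376, 0.927, 0.0, -0.0]
contact_force: [-0.8, 0.1, 1.7]
opening: 0.009
finger_force: 0.1
t 4.05 tcp [0.5211 0.1246 0.0495] F [-0.8  0.1  1.7] op 0.009
press [ 0.0006  0.0002 -0.0505]
back [ 0.0006 -0.1668 -0.0155]
in unit 0.0208 -0.0006
[[-0.717, -0.697, -0.0], [-0.697, 0.717, -0.0], [0.0, 0.0, -1.0]]
```

```bash
python3 -m jog '[[[0,0,0.002,0,0,0],[0,0,0.002,0,0,0],[0,0,0.001,0,0,0],[0,0,0.001,0,0,0],[0,0,0,0,0,0]]]'; python3 -m jog '[[[0,0,0.0005,0,0,0],[0,0,0,0,0,0]]]'
```

```text
clock: 4.68
tool_pos: [0.5211, 0.1246, 0.0444]
eef_rot: [-0.376, 0.927, -0.0, 0.0]
contact_force: [-2.9, -0.8, 12.1]
opening: 0.003
finger_force: 5.7
clock: 4.92
tool_pos: [0.5212, 0.1246, 0.0444]
eef_rot: [-0.376, 0.927, -0.0, 0.0]
contact_force: [-4.0, -0.4, 16.1]
opening: 0.007
finger_force: 8.0
```

The stop is reached: z stays at 44.4 mm while the force rises to 16 N. I'll go up, over to behind the cover, and down.

```bash
python3 -m jog '[[[0,0,-0.03,0,0,0],[0,0,-0.04,0,0,0],[0,0,-0.03,0,0,0],[0,-0.042,0,0,0,0],[0,-0.042,0,0,0,0],[0,-0.042,0,0,0,0],[0,-0.041,0,0,0,0],[0,0,0,0,0,0]]]'; python3 st.py
```

```text
clock: 5.92
tool_pos: [0.6394, 0.0003, 0.1421]
eef_rot: [-0.373, 0.928, -0.001, 0.0]
contact_force: [-0.7, -0.7, -0.3]
opening: 0.004
finger_force: 0.0
t 5.925 tcp [6.394e-01 3.000e-04 1.421e-01] F [-0.7 -0.7 -0.3] op 0.004
press [-1.000e-04  1.719e-01  4.170e-02]
back [-0.0013  0.0049  0.0771]
in unit -0.1508 0.0013
[[-0.722, -0.692, 0.001], [-0.692, 0.722, -0.002], [0.001, -0.002, -1.0]]
```

```bash
python3 -m jog '[[[-0.001,0,0.03,0,0,0],[0,0,0.03,0,0,0],[0,0,0.017,0,0,0],[0,0,0,0,0,0]]]'; python3 st.py; python3 - <<'E'
from h import *
b=snapshot("scene")["frame"][195:335,230:390,::-1]
cv2.imwrite("pics/c2.png",cv2.resize(b,None,fx=4,fy=4,interpolation=3))
E
```

```text
clock: 6.42
tool_pos: [0.6372, 0.006, 0.065]
eef_rot: [-0.377, 0.926, 0.001, -0.001]
contact_force: [0.4, -0.6, 1.0]
opening: 0.003
finger_force: 0.0
t 6.425 tcp [0.6372 0.006  0.065 ] F [ 0.4 -0.6  1. ] op 0.003
press [ 0.001   0.1661 -0.0346]
back [ 0.0011 -0.0009  0.    ]
in unit -0.1451 -0.0011
[[-0.716, -0.698, -0.003], [-0.698, 0.716, 0.0], [0.002, 0.002, -1.0]]
```

View pics/c2.png

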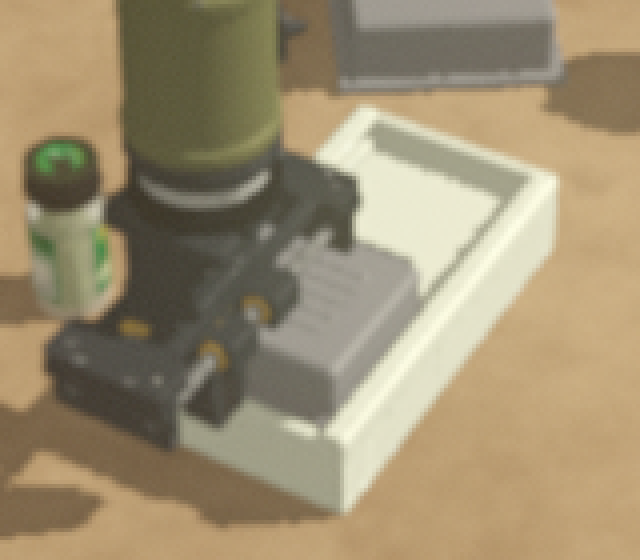

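The picture shows the tab lowered (no longer visible in front of the cover), the fingers behind the rear wall at about (225,400), and the jar clear. Pushing now.

```bash
python3 -m jog '[[[-0.001,0.008,0,0,0,0],[0,0.006,0,0,0,0],[0,0.006,0,0,0,0],[0,0.006,0,0,0,0],[0,0.006,0,0,0,0],[0,0.006,0,0,0,0],[0,0.006,0,0,0,0],[0,0.006,0,0,0,0]]]'; python3 st.py
```

```text
clock: 7.48
tool_pos: [0.6048, 0.0418, 0.0667]
eef_rot: [-0.376, 0.927, -0.001, 0.001]
contact_force: [3.0, -3.2, 5.5]
opening: 0.006
finger_force: 2.8
t 7.475 tcp [0.6048 0.0418 0.0667] F [ 3.  -3.2  5.5] op 0.006
press [ 0.0029  0.1178 -0.0335]
back [ 0.0028 -0.0491  0.0018]
in unit -0.0969 -0.0029
[[-0.717, -0.697, 0.002], [-0.697, 0.717, -0.0], [-0.001, -0.002, -1.0]]
```

```bash
python3 -m jog '[[[0,0.007,0,0,0,0],[0,0.007,0,0,0,0],[0,0.007,0,0,0,0],[0,0.007,0,0,0,0],[0,0.007,0,0,0,0],[0,0.007,0,0,0,0],[0,0.007,0,0,0,0],[0,0.007,0,0,0,0],[0,0.007,0,0,0,0],[0,0.007,0,0,0,0],[0,0.007,0,0,0,0],[0,0.002,0,0,0,0]]]'; python3 st.py; python3 - <<'E'
from h import *
b=snapshot("scene")["frame"][195:335,230:390,::-1]
cv2.imwrite("pics/c3.png",cv2.resize(b,None,fx=4,fy=4,interpolation=3))
E
```

```text
clock: 8.98
tool_pos: [0.5484, 0.0994, 0.0661]
eef_rot: [-0.377, 0.926, 0.0, -0.0]
contact_force: [2.8, -2.4, 4.8]
opening: 0.006
finger_force: 2.3
t 8.975 tcp [0.5484 0.0994 0.0661] F [ 2.8 -2.4  4.8] op 0.006
press [ 0.0025  0.0373 -0.0338]
back [ 0.0027 -0.1297  0.001 ]
in unit -0.0163 -0.0026
[[-0.716, -0.698, -0.001], [-0.698, 0.716, 0.0], [0.0, 0.001, -1.0]]
```

View pics/c3.png

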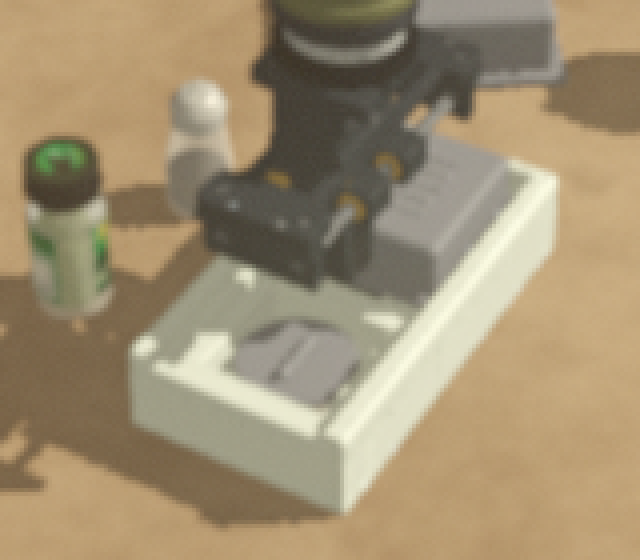

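The cover now sits on the parking deck and the well, with its cartridge at (300,360), is visible. I'll back off, rise and check.

```bash
python3 -m jog '[[[0,-0.01,0,0,0,0],[0,-0.01,0,0,0,0],[0,-0.005,-0.02,0,0,0],[0,0,-0.05,0,0,0],[0,0,-0.06,0,0,0],[0,0,-0.06,0,0,0],[0,-0.04,0,0,0,0],[0,-0.05,0,0,0,0],[0,-0.05,0,0,0,0],[0,-0.05,0,0,0,0],[0,0,0,0,0,0]]]'; python3 st.py; python3 - <<'E'
from h import *
S=snapshot("scene");p=np.load("pose.npy")
f=S["frame"][155:335,230:440,::-1].copy();cv2.imwrite("pics/c4.png",cv2.resize(f,None,fx=3.3,fy=3.3,interpolation=3))
for d in(.093,.11,.124): print(d,((proj(S,U(p,[[-.111+d,-.052,.087],[-.111+d,.052,.087]]))-[230,155]+.5)*3.3-.5).round(0).tolist())
E
```

```text
clock: 10.4
tool_pos: [0.7003, -0.0613, 0.2543]
eef_rot: [-0.372, 0.928, -0.001, -0.001]
contact_force: [-0.0, -0.2, -0.4]
opening: 0.008
finger_force: 0.0
t 10.4 tcp [ 0.7003 -0.0613  0.2543] F [-0.  -0.2 -0.4] op 0.008
press [0.0013 0.2584 0.1542]
back [-0.0002  0.0914  0.1893]
in unit -0.2373 0.0006
[[-0.723, -0.691, -0.001], [-0.691, 0.723, -0.002], [0.002, -0.001, -1.0]]
0.093 [[347.0, 356.0], [213.0, 304.0]]
0.11 [[359.0, 342.0], [226.0, 290.0]]
0.124 [[370.0, 330.0], [237.0, 279.0]]
```

View pics/c4.png

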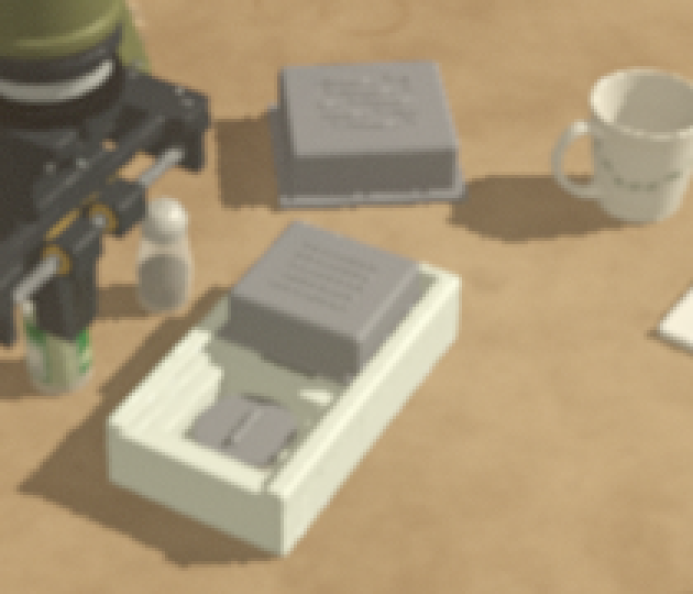

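The rear top edge of the cover runs from about (232,290) to (362,340). That matches about 112 mm of travel, so the well is clear. The shaker, jar and mug are standing and the robot touches nothing.

```bash
python3 -c "
from plant import *
print(finish_job())"
```

```text
the job is handed in; nothing more can be done
None
```

I pressed the snap tab down to its stop and pushed the cover about 112 mm along its channel, so the well is fully uncovered; the shaker, jar and mug are still standing, and the job is handed in.

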